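# Clamp a rail in the drilling jig

### The job

Get the wooden rail ready for drilling: slide it fully home in the jig, against both the back fence and the end stop, then turn the clamp's crank clockwise until the foot meets the rail and snug it up by feel, firm but not over-tight, and let go. Leave the screw jar, the tape measure and the sanding block where they are.

Things in the scene. Friction and masses are not known exactly. Their poses are not given: they have to be found in the camera images.
- jig: Jig fixed to the bench: flat grey board, 390 mm (y) x 18 mm thick, x = -55 to +63 mm; origin on its underside, mid-length; x away from the robot at yaw 0. On it, up to z = 38 mm: an aluminium back fence of two pieces (y = -165 to -115 and 45 to 160 mm), face towards -x at x = +22.5 mm, and a dark steel end stop, face towards -y at y = +165 mm. Rail home: centre at x = 0, y = -5 mm.
- clamp_frame: Blue frame of the screw clamp, fixed to the jig, axes as the jig; origin on the screw axis at bench height (jig x = 0, y = +115 mm). Post behind the fence, arm 30 mm wide, 80 to 122 mm up. Below it hangs a round black rubber foot 30 mm across, set in or out by hand: its underside starts anywhere 5 to 23 mm above the rail's top, is not measured and must be felt.
- crank_axis (a point): Point on the vertical crank and screw axis, 160 mm above the bench (mid height of the handle). Snug, felt at the handle while it turns: about 4.3 N more than running free (45 N clamping, 1 rad past first touch); 1.9 to 6.7 N more (20 to 70 N) will do; 8.6 N more (90 N) marks the wood. The foot is sprung, 12 N/mm; 1 N of clamping adds 0.095 N at the handle.
- crank (a joint): Crank angle in rad: at 0 its arm points along the jig's +y; grows clockwise seen from above, which lowers the foot 24 mm a turn (3.82 mm/rad). The crank keeps its height and stays where it is left. Starts at -0.8 to 0.8, range -1.5 to 10. Running free it takes a steady 8 N or so at the handle, square to the crank arm, read while it turns (some 2 to 4 N less just after a stop).
- handle_mid (a point): Middle of the crank's upright red handle, a cylinder 20 mm across and 48 mm tall (from 136 to 184 mm above the bench) that spins freely on its own pin, 40 mm from the crank axis; gripped from above it can be led round the axis in a circle without turning the hand.
- rail_mid (a point): Centre (half-way up) of the loose planed light-wood rail, 45 (x) x 340 (y) x 22 (z) mm, about 0.18 kg, length along its y; it lies flat on the jig board (underside 18 mm, top 40 mm above the bench), one end near the foot, short of the end stop and off the fence.
- screw_jar: Glass jar of screws with a red lid, 66 mm across, 95 mm tall, standing on the bench; origin at the centre of its underside. Bystander.
- tape_measure: Yellow and black tape measure, 38 x 74 x 65 mm, on the bench; origin at the centre of its underside. Bystander.
- sanding_block: Black sanding block with a cork sole, 67 x 112 x 39 mm, on the bench; origin at the centre of its underside. Bystander.

How it is judged:
On the way, in this order (a step that is already met when the one before it is completed fails the run):
1. the rail lies home against fence and end stop, not yet clamped (x of rail_mid in the frame of jig above -0.004 m and y of rail_mid in the frame of jig above -0.009 m and z of rail_mid in the frame of jig below 0.033 m and angle between the y axis of rail_mid and the y axis of jig, either way round below 0.03 rad and contact force between clamp_frame and rail below 2 N), for 0.2 s.
2. the clamp's foot presses the rail with 20 to 70 N, the rail still home (x of rail_mid in the frame of jig above -0.004 m and y of rail_mid in the frame of jig above -0.009 m and z of rail_mid in the frame of jig below 0.033 m and angle between the y axis of rail_mid and the y axis of jig, either way round below 0.03 rad and contact force between clamp_frame and rail between 20 and 70 N), for 0.2 s.
At the end, for the whole second after the job is handed in: The rail lies flat on the board within 4 mm of the fence and of the end stop and within 0.03 rad of square, the foot presses it with 20 to 70 N, the crank is at rest (all of step 2 and velocity of joint crank between -0.05 and 0.05 rad/s); the robot touches nothing.
It fails at once if the clamp is over-tightened (more than 90 N on the rail) (contact force between clamp_frame and rail above 90 N).
It fails at once if the screw jar is moved more than 30 mm (distance of screw_jar from where it was at the start of the episode above 0.03 m).
It fails at once if the tape measure is moved more than 30 mm (distance of tape_measure from where it was at the start of the episode above 0.03 m).
It fails at once if the sanding block is moved more than 30 mm (distance of sanding_block from where it was at the start of the episode above 0.03 m).
It also fails if it takes over 67 s, if anything falls off the work surface, if the arm or the gripper's body presses on something with over 40 N, if the wrist force passes 120 N, or if a joint passes its speed limit or range.

### The arm

A 7-joint arm with a two-finger parallel gripper is mounted at the origin on the work surface; the furniture and walls round the work are solid. World frame = base frame: x ahead of the robot, y to its left, z up, the work surface at z = 0. Lengths are in m, angles in rad, forces in N, time in s.
With the tool pointing down it reaches from about 0.4 to 0.85 m from the base axis. Payload 4.5 kg.
Tool frame: the origin (TCP) lies at the centre of the arm's flange, where the gripper is bolted on; the fingertips stand 166 mm ahead of it and the grasp point (between the pads) lies 147 mm ahead of it (r.grip_depth is the distance from the TCP to the grasp point, in m); z points along the fingers, y is the line along which they close (so a half turn about z gives the same grasp; the last joint's range is limited). The gripper opens to 88 mm and grips with 3 to 60 N. Pads are 18 mm wide; open, the fingers measure 123 mm over their backs; the gripper's body (75 mm by 187 mm) begins 45 mm behind the grasp point.
Start: joints at [1.163, 0.689, -0.195, 1.565, 0.157, 0.902, -0.215], TCP at [0.267, -0.565, 0.405] pointing down, gripper open.
Joint ranges: [-3.01, 3.01], [-0.46, 2.08], [-1.47, 1.51], [0.13, 2.56], [-1, 4.14], [0.04, 2.09], [-2.66, 2.66]. Speed limits (rad/s): [2.57, 2.57, 3.14, 3.14, 3.14, 3.14, 3.14].

### API

Orientations are given as a unit quaternion [x, y, z, w].
In Python, from plant import status, cams, r, finder gives the robot as it stands.
- The arm moves only by the tool play_rows, never from a script. Its argument "rows" is a list of rows, each a list of 7 numbers: the opening in per cent of the stroke, from 0 (shut) to 100 (fully open), then the shift along the tool's x, y, z in m, then the turn, a rotation vector about the tool's x, y, z in degrees. A call has 1 to 8 rows; each row shifts and turns the commanded pose from where the row before left it, along the tool's axes as they then stand; what a row does not reach is not made up. A row lasts 1/8 s, in which the tool goes at most 62.5 mm and 10.7 degrees, less where a joint would pass 70% of its speed; a pose out of reach is approached as far as the arm can. A call with a gripper value outside its range is refused whole. The fingers move at their own pace and stop on an object; "grip_force" is the grip in N (left out, the last holds). Time passes only in rows, so rows that do not move let the fingers close. It gives the time, the measured TCP pose, the force, the opening and the grip force at its end, in the units of the state.
- status.get_state(): the state, without advancing time (a new reading comes with each control period).
- cams.snapshot(name): name is "side" or "top"; returns the picture (400x640x3 uint8, red, green, blue); there is no depth.
- cams.camera_params(name): a dict with "vfov" (degrees; the focal length in pixels is half the picture's height over the tangent of half this angle, whatever the lens; pixels are square), "cx", "cy" (the principal point, pixels), "R" (3x3) and "t" (3): a world point X has camera coordinates R X + t. Camera axes: x right, y down, z forward; pixel columns grow to the right and rows downward; lengths in m; the calibration is good to about 2 mm. A picture is of the moment at which its call begins. camera_params takes no time and is no camera call.
- r.finish_job(): hands the job in; it is judged then, once.
Trained networks look in the newest picture that a camera, given by its name, has taken for a name from the list of things; names that differ only in an ending like _2 or _b are one class to them, and where a whole thing is asked for, a point or a joint stands for the part that bears it (a point fixed in the world has none). Each returns a list of dicts, best first, with "score" (0 to 1); they miss things now and then, are a little off and sometimes report something else, mostly with a low value. They report only what shows in the picture. A call takes as long as a camera call.
- finder.spot_in(camera, label): "at" ([x, y, z] in m, in the coordinates of the camera as it stood for that picture, good to about 4 mm: the middle of the surface that is visible of it).
- finder.regions_of(camera, label): "mask" (400x640 bool, what is visible of it).
The state is a dict: "clock": time; "q": joint angles; "qd": joint speeds; "joint_torque": joint torques, N m; "tool_pos": TCP position; "eef_rot": TCP orientation; "contact_force": force on the tool from outside, world axes, zero at the start; "moment": the same for the moment, N m; "opening": opening from 0.0 (shut) to 1.0 (fully open); "finger_force": force on a finger pad.
Only numpy, scipy, OpenCV 4.12 (cv2) and the standard library are available. Lean on these libraries where they do the work, as an engineer would, in place of code of your own. Each camera call takes 0.05 s, during which the arm holds its last target. There are 200 camera calls.

## Working session

There is one attempt and no reset: what is moved stays moved. The work goes in short steps, Python scripts to look and compute and a tool call to move; the robot and the scene stay as the last step left them, time stands still between calls to the robot, and variables do not carry over. Pictures are saved under pics/ and viewed, at most 10 in all, crops included, and the job is handed in when it is done.

Besides the shell and the picture viewer there is one more tool, called after "Call:" as a command line: name --pt "numbers of a row" for each row, then --argument value for the rest. play_rows: Moves the arm, as the interface text tells. Its arguments: {"type":"object","properties":{"rows":{"type":"array","items":{"type":"array","items":{"type":"number"}}},"grip_force":{"type":"number"}},"required":["rows"]}

```bash
mkdir -p pics; cat > h.py <<'E'
import numpy as np, cv2
from plant import status, cams, r, finder
from scipy.spatial.transform import Rotation as Ro
def snap(c,f=None):
    im=cams.snapshot(c)
    if f: cv2.imwrite('pics/'+f,im[:,:,::-1])
    return im
def spot(c,l):
    p=cams.camera_params(c);R=np.array(p['R']);t=np.array(p['t'])
    o=finder.spot_in(c,l)
    return [(round(d['score'],2),np.round(R.T@(np.array(d['at'])-t),4)) for d in o[:2]]
def ray(c,u,v,z):
    p=cams.camera_params(c);R=np.array(p['R']);t=np.array(p['t'])
    f=200/np.tan(np.radians(p['vfov'])/2)
    d=R.T@np.array([(u-p['cx'])/f,(v-p['cy'])/f,1]);C=-R.T@t
    return C+d*(z-C[2])/d[2]
def masktop(c,l,z):
    o=finder.regions_of(c,l)
    if not o: return None
    m=o[0]['mask'].astype(np.uint8)
    cs=max(cv2.findContours(m,0,2)[0],key=cv2.contourArea)[:,0]
    P=np.array([ray(c,u,v,z)[:2] for u,v in cs],np.float32)
    return o[0]['score'],cv2.minAreaRect(P*1000),P
E
python3 - <<'E'
from h import *
for c in ('top','side'):
    snap(c,c+'0.png')
    for l in ('jig','clamp_frame','crank','handle_mid','rail_mid','screw_jar','tape_measure','sanding_block'): print(c,l,spot(c,l))
x=masktop('top','rail_mid',.04);print(x and x[:2])
x=masktop('top','jig',.018);print(x and x[:2])
s=status.get_state();print(s['clock'],s['tool_pos'],s['eef_rot'],Ro.from_quat(s['eef_rot']).as_matrix().round(3),s['contact_force'])
E
```

```text
top jig [(0.61, array([0.5332, 0.007 , 0.0166]))]
top clamp_frame [(0.7, array([0.531 , 0.084 , 0.1168]))]
top crank [(0.7, array([0.5339, 0.0981, 0.1399]))]
top handle_mid []
top rail_mid [(0.88, array([ 0.4966, -0.082 ,  0.0387])), (0.28, array([0.5338, 0.0969, 0.1421]))]
top screw_jar [(0.73, array([0.2927, 0.3082, 0.0936]))]
top tape_measure [(0.62, array([ 0.3176, -0.3093,  0.0592]))]
top sanding_block [(0.87, array([0.3199, 0.1911, 0.0389])), (0.5, array([ 0.3173, -0.3087,  0.0593]))]
side jig [(0.75, array([0.5442, 0.009 , 0.0176]))]
side clamp_frame [(0.86, array([0.538 , 0.0689, 0.1039])), (0.42, array([ 0.5027, -0.1203,  0.0381]))]
side crank [(0.57, array([0.5346, 0.1014, 0.14  ])), (0.42, array([0.3324, 0.1591, 0.03  ]))]
side handle_mid []
side rail_mid [(0.95, array([ 0.5048, -0.1212,  0.0438]))]
side screw_jar []
side tape_measure [(0.71, array([ 0.3269, -0.3393,  0.0411])), (0.42, array([0.5378, 0.0722, 0.1059]))]
side sanding_block [(0.56, array([0.3275, 0.1605, 0.0294]))]
(0.98, ((497.7099304199219, -82.54618835449219), (50.13938903808594, 339.56414794921875), 0.21380822360515594))
(0.96, ((534.97802734375, -33.714263916015625), (160.40505981445312, 387.29119873046875), 0.17489826679229736))
1.0 [ 0.26727415 -0.56499663  0.40476206] [9.75697086e-01 2.19123685e-01 4.40967169e-05 6.52260300e-05] [[ 0.904  0.428  0.   ]
 [ 0.428 -0.904 -0.   ]
 [ 0.     0.    -1.   ]] [-0.38698112  0.40432197  0.47430775]
```

View pics/top0.png

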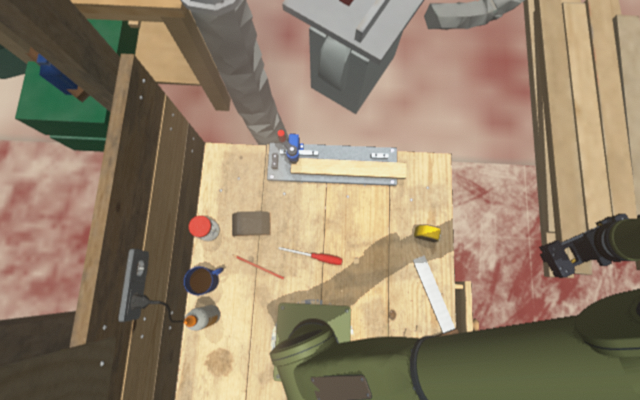

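View pics/side0.png

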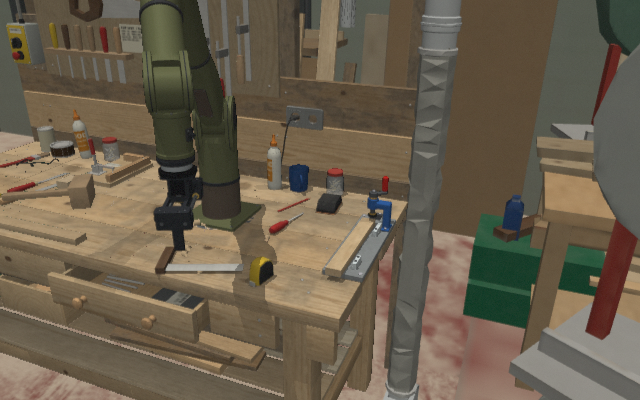

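Top view: the rail runs from (291,168) to (406,171) on the jig (268–397, 143–185). The clamp is blue at (294,147), with its red handle at about (281,133). A grey pipe stands past the bench edge, near the clamp.

```bash
python3 - <<'E'
from h import *
a=cv2.imread('pics/top0.png')[122:196,258:416]; b=cv2.imread('pics/side0.png')[170:285,315:415]
a=cv2.resize(a,None,fx=5,fy=5,interpolation=cv2.INTER_CUBIC)[:370,:790]
cv2.imwrite('pics/crA.png',a)
cv2.imwrite('pics/crB.png',cv2.resize(b,None,fx=5,fy=5,interpolation=cv2.INTER_CUBIC))
snap('top')
x=masktop('top','rail_mid',.04)[2]
for y0,y1 in((-.24,-.1),(-.08,.06)):
    pass
# fit edges
for s in (1,-1):
    c=x[:,0].mean(); e=x[(s*(x[:,0]-np.median(x[:,0]))>0.012)&(x[:,1]>-.23)&(x[:,1]<.06)]
    print('edge',s,np.polyfit(e[:,1],e[:,0],1),len(e))
print('ends',x[:,1].min(),x[:,1].max())
j=masktop('top','jig',.018)[2]
e=j[(j[:,0]<.495)&(j[:,1]>-.19)&(j[:,1]<.13)];print('jig near edge',np.polyfit(e[:,1],e[:,0],1),len(e))
print('jig y',j[:,1].min(),j[:,1].max(),'x',j[:,0].min(),j[:,0].max())
for c in('top','side'):
  p=cams.camera_params(c);print(c,p['vfov'],-np.array(p['R']).T@np.array(p['t']))
E
```

```text
Traceback (most recent call last):
TypeError: expected non-empty vector for x
```

View pics/crA.png

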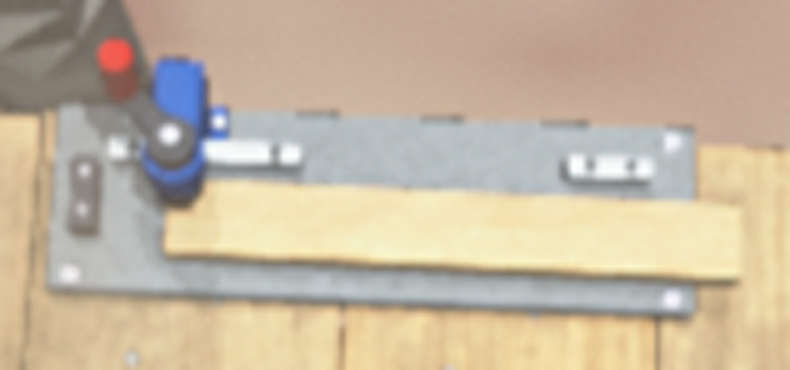

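View pics/crB.png

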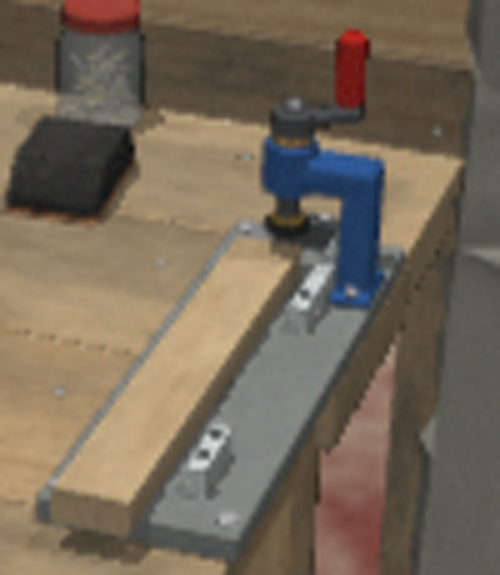

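The crops show the whole jig, the rail overhanging its right end, the hub at crop A (170,135), and the handle top at crop A (115,55). Next I'll turn those pixels into positions.

```bash
python3 - <<'E'
from h import *
P=lambda X,Y,z: ray('top',258+(X+.5)/5-.5,122+(Y+.5)/5-.5,z)[:2].round(4)
for n,X,Y,z in [('jig NL',48,290,.018),('jig NR',692,314,.018),('jig FR',695,128,.018),('jig FL',58,105,.018),
 ('rail NL',165,255,.04),('rail NR',738,280,.04),('rail FR',741,205,.04),('rail F mid',410,187,.04),
 ('stop face top',98,160,.038),('stop face lo',97,232,.038),('fence R',563,178,.038),('fence R2',652,181,.038),('fence L end',300,165,.038),('fence l start',210,162,.038),
 ('handle',115,55,.184),('hub screw',170,133,.148)]: print(n,P(X,Y,z))
for c in('top','side'):
  p=cams.camera_params(c);print(c,p['vfov'],-np.array(p['R']).T@np.array(p['t']))
m=finder.regions_of('top','crank');print(len(m))
Q=lambda X,Y,z: ray('side',315+X/5,170+Y/5,z)[:2].round(4)
print('side handle top',Q(352,36,.184),'screw',Q(293,103,.148),'rail FR',Q(130,498,.04),'rail NR',Q(55,490,.04))
E
```

```text
jig NL [0.455  0.1573]
jig NR [ 0.4598 -0.2276]
jig FR [ 0.5771 -0.2287]
jig FL [0.5718 0.1602]
rail NL [0.474  0.0871]
rail NR [ 0.4759 -0.25  ]
rail FR [ 0.5221 -0.2517]
rail F mid [ 0.5232 -0.0553]
stop face top [0.5311 0.1309]
stop face lo [0.4866 0.1283]
fence R [ 0.5341 -0.1462]
fence R2 [ 0.535  -0.1992]
fence L end [0.5342 0.0106]
fence l start [0.5333 0.0642]
handle [0.5394 0.1081]
hub screw [0.511  0.0798]
top 55.54325426497978 [ 0.16581008 -0.0024084   1.11574479]
side 42.13225262561918 [ 0.90121871 -1.38824675  0.77679696]
1
side handle top [0.5407 0.1054] screw [0.5147 0.0692] rail FR [ 0.5209 -0.2455] rail NR [ 0.4806 -0.2535]
```

Call:
play_rows --pt "100 0 0 0 0 0 -9.34" --pt "100 0 0 0 0 0 -9.34" --pt "100 0 0 0 0 0 -9.34" --pt "100 0 0 0 0 0 -9.34" --pt "100 0 0 0 0 0 -9.34" --pt "100 0 0 0 0 0 -9.34" --pt "100 0 0 0 0 0 -9.34" --pt "100 0 0 0 0 0 0" --grip_force 30

```text
clock: 2.15
tool_pos: [0.267, -0.5651, 0.4046]
eef_rot: [0.704, 0.711, 0.0, 0.0]
contact_force: [0.2, 0.1, 0.1]
opening: 1.001
finger_force: 0.0
```

```bash
python3 - <<'E'
from h import *
def vdir(c,u,v):
    p=cams.camera_params(c);R=np.array(p['R']);f=200/np.tan(np.radians(p['vfov'])/2)
    d=R.T@np.array([(u-p['cx'])/f,(v-p['cy'])/f,1]);return -R.T@np.array(p['t']),d
# pipe: intersect plan directions
for ut,vt in((285,140),(250,100),(262,140)):
  for us in(425,):
    C1,d1=vdir('top',ut,vt);C2,d2=vdir('side',us,300)
    k=np.linalg.solve(np.c_[d1[:2],-d2[:2]],(C2-C1)[:2]);print(ut,C1+k[0]*d1,C2+k[1]*d2)
s=status.get_state();print(s['clock'],s['tool_pos'],Ro.from_quat(s['eef_rot']).as_matrix().round(3).tolist())
E
```

```text
285 [ 0.70027146  0.14513424 -0.29158314] [ 0.70027146  0.14513424 -0.26103224]
250 [0.6901093  0.22267927 0.0565517 ] [ 0.6901093   0.22267927 -0.31351658]
262 [ 0.68888167  0.23204705 -0.27368078] [ 0.68888167  0.23204705 -0.31985691]
2.15 [ 0.26700029 -0.56513822  0.40462836] [[-0.01, 1.0, 0.0], [1.0, 0.01, 0.0], [0.0, 0.0, -1.0]]
```

Call:
play_rows --pt "100 0.0515 0.0262 0.01 0 0 0" --pt "100 0.0515 0.0262 0.01 0 0 0" --pt "100 0.0515 0.0262 0.01 0 0 0" --pt "100 0.0515 0.0262 0.01 0 0 0" --pt "100 0.0515 0.0262 0.01 0 0 0" --pt "100 0.0515 0.0262 0.01 0 0 0" --pt "100 0.0515 0.0262 0.01 0 0 0" --pt "100 0.0507 0.026 0.01 0 0 0"

```text
clock: 3.15
tool_pos: [0.4726, -0.1497, 0.3247]
eef_rot: [0.704, 0.71, 0.0, 0.001]
contact_force: [0.8, -0.8, 0.4]
opening: 0.999
finger_force: 0.0
```

Call:
play_rows --pt "100 0 0 0.04 0 0 0" --pt "100 0 0 0.04 0 0 0" --pt "100 0 0 0 0 0 0"

```text
clock: 3.52
tool_pos: [0.4711, -0.1508, 0.2431]
eef_rot: [0.703, 0.711, -0.002, -0.002]
contact_force: [0.1, -0.5, 0.4]
opening: 1.002
finger_force: 0.0
```

Call:
play_rows --pt "100 0.0507 0.0275 0 0 0 0" --pt "100 0 0 0.02 0 0 0" --pt "100 0 0 0.02 0 0 0" --pt "100 0 0 0.011 0 0 0" --pt "100 0 0 0 0 0 0"

```text
clock: 4.15
tool_pos: [0.4987, -0.1005, 0.1942]
eef_rot: [0.703, 0.711, 0.0, 0.0]
contact_force: [-0.4, 0.1, 0.7]
opening: 1.0
finger_force: 0.0
```

Call:
play_rows --pt "40 0 0 0 0 0 0" --pt "40 0 0 0 0 0 0" --pt "40 0 0 0 0 0 0" --pt "40 0 0 0 0 0 0" --grip_force 20

```text
clock: 4.65
tool_pos: [0.4986, -0.1003, 0.1939]
eef_rot: [0.703, 0.711, 0.0, 0.0]
contact_force: [-0.7, -0.2, -0.9]
opening: 0.574
finger_force: 0.0
```

Call:
play_rows --pt "30 0 0 0 0 0 0" --pt "30 0 0 0 0 0 0" --pt "30 0 0 0 0 0 0"

```text
clock: 5.03
tool_pos: [0.4987, -0.1003, 0.1938]
eef_rot: [0.703, 0.711, 0.0, 0.0]
contact_force: [0.3, 0.1, 1.6]
opening: 0.509
finger_force: 20.0
```

Call:
play_rows --pt "30 0.01 0 0 0 0 0" --pt "30 0.012 0.0 0 0 0 0" --pt "30 0.01 0.003 0 0 0 0" --pt "30 0.003 0.003 0 0 0 0" --pt "30 0 0.003 0 0 0 0" --pt "30 0 0.002 0 0 0 0" --pt "30 0 0 0 0 0 0"

```text
clock: 5.9
tool_pos: [0.5064, -0.0643, 0.1938]
eef_rot: [0.702, 0.712, -0.003, -0.002]
contact_force: [-7.2, -1.2, 12.4]
opening: 0.505
finger_force: 20.0
```

Call:
play_rows --pt "30 0.003 0 0 0 0 0" --pt "30 0.003 0 0 0 0 0" --pt "30 0.002 0 0 0 0 0" --pt "30 0 0 0 0 0 0"

```text
clock: 6.4
tool_pos: [0.509, -0.0577, 0.1937]
eef_rot: [0.703, 0.711, -0.001, 0.0]
contact_force: [-1.2, -4.9, 5.1]
opening: 0.512
finger_force: 20.0
```

```bash
cat > m.py <<'E'
from h import *
import sys
im=snap('top',sys.argv[1]+'.png')
a=im[122:196,258:416,::-1]
cv2.imwrite('pics/'+sys.argv[1]+'c.png',cv2.resize(a,None,fx=5,fy=5,interpolation=cv2.INTER_CUBIC))
x=masktop('top','rail_mid',.04);print(x and x[:2])
snap('side',sys.argv[1]+'s.png');b=cv2.imread('pics/'+sys.argv[1]+'s.png')[170:285,315:415]
cv2.imwrite('pics/'+sys.argv[1]+'sc.png',cv2.resize(b,None,fx=5,fy=5,interpolation=cv2.INTER_CUBIC))
s=status.get_state();print(s['tool_pos'],s['contact_force'],s['moment'])
E
python3 m.py k1
```

```text
(0.7, ((507.4293518066406, 51.56266784667969), (53.670692443847656, 157.39639282226562), 0.8707693815231323))
[ 0.50896504 -0.05769058  0.19376246] [-0.75585885 -4.90969777  5.14034564] [-1.00449891  0.32388978  0.06877524]
```

View pics/k1sc.png

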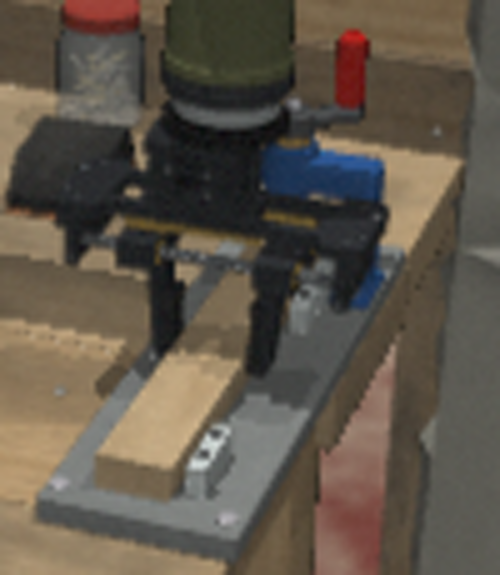

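The rail now sits close to the fence, held between the fingers at about (200,340) in the crop. I'll press it further towards both stops.

Call:
play_rows --pt "30 0.002 0.002 0 0 0 0" --pt "30 0.002 0.002 0 0 0 0" --pt "30 0 0.002 0 0 0 0" --pt "30 0 0 0 0 0 0"

```text
clock: 7.05
tool_pos: [0.5112, -0.0566, 0.1937]
eef_rot: [0.704, 0.711, -0.007, -0.001]
contact_force: [-9.4, -11.5, 12.2]
opening: 0.509
finger_force: 20.0
```

Call:
play_rows --pt "30 0.002 0.002 0 0 0 0" --pt "30 0.002 0.002 0 0 0 0" --pt "30 0 0.0 0 0 0 0" --pt "30 0 0 0 0 0 0"

```text
clock: 7.55
tool_pos: [0.513, -0.0555, 0.1934]
eef_rot: [0.705, 0.71, -0.011, -0.001]
contact_force: [-12.5, -16.9, 14.6]
opening: 0.508
finger_force: 20.1
```

Call:
play_rows --pt "100 0 0 0 0 0 0" --pt "100 0 0 0 0 0 0" --pt "100 0 0 0 0 0 0" --pt "100 0 0 -0.04 0 0 0" --pt "100 0 0 -0.05 0 0 0" --pt "100 0 0 -0.05 0 0 0" --pt "100 -0.04 0 -0.02 0 0 0" --pt "100 -0.04 0 0 0 0 0"

```text
clock: 8.55
tool_pos: [0.5212, -0.1288, 0.356]
eef_rot: [0.702, 0.712, 0.002, 0.002]
contact_force: [0.5, 0.1, -0.9]
opening: 1.004
finger_force: 0.0
```

```bash
python3 m.py k2; python3 - <<'E'
import cv2,numpy as np
a=cv2.imread('pics/k2c.png');b=cv2.imread('pics/k2sc.png')
h=575;c=np.zeros((h,800,3),np.uint8);a=cv2.resize(a,(300,140));c[:140,500:]=a;c[:b.shape[0],:500]=b;cv2.imwrite('pics/k2m.png',c)
E
```

```text
(0.92, ((510.0462646484375, -37.653717041015625), (50.25798034667969, 334.48358154296875), 0.9398036003112793))
[ 0.52002547 -0.13094286  0.35380952] [-0.41556835  0.60480312  0.27681728] [ 0.01172278 -0.0984251  -0.00631185]
```

View pics/k2m.png

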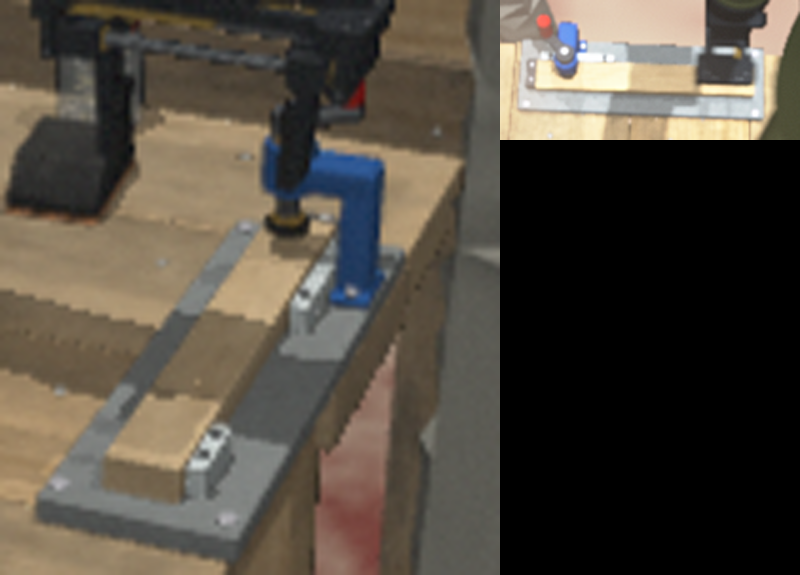

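The rail is home: its left end is at the stop, its edge is on the fence, and its centre is within about 2 mm of the home pose. Next is the crank.

```bash
python3 - <<'E'
from h import *
s=status.get_state();print(np.round(s['q'],3),s['tool_pos'],s['clock'])
snap('side');print(spot('side','handle_mid'),spot('side','crank'))
E
```

```text
[ 0.404  0.666 -0.4    1.881  0.398  0.672 -0.226] [ 0.52002547 -0.13094286  0.35380952] 8.7
[] [(0.45, array([0.5315, 0.0971, 0.1353]))]
```

Call:
play_rows --pt "100 0 0 -0.007 0 0 10.5" --pt "100 0 0 -0.007 0 0 10.5" --pt "100 0 0 -0.007 0 0 10.5" --pt "100 0 0 -0.007 0 0 10.5" --pt "100 0 0 -0.007 0 0 10.5" --pt "100 0 0 -0.007 0 0 10.5" --pt "100 0 0 -0.007 0 0 10.5" --pt "100 0 0 0 0 0 6.6"

```text
clock: 9.85
tool_pos: [0.5204, -0.1269, 0.403]
eef_rot: [0.996, 0.092, 0.001, -0.0]
contact_force: [-0.1, 0.1, 0.0]
opening: 1.001
finger_force: 0.0
```

Call:
play_rows --pt "100 0.005 -0.048 0 0 0 0" --pt "100 0.005 -0.048 0 0 0 0" --pt "100 0.005 -0.048 0 0 0 0" --pt "100 0.005 -0.048 0 0 0 0" --pt "100 0 -0.046 0 0 0 0" --pt "100 0 0 0 0 0 0" --pt "100 0 0 0 0 0 0"

```text
clock: 10.72
tool_pos: [0.4955, 0.1091, 0.4025]
eef_rot: [0.996, 0.093, -0.0, 0.0]
contact_force: [-0.4, -0.4, 0.6]
opening: 1.001
finger_force: 0.0
```

```bash
python3 - <<'E'
from h import *
s=status.get_state();print(np.round(s['q'],3),s['tool_pos'],Ro.from_quat(s['eef_rot']).as_matrix().round(3).tolist())
b=snap('side')[140:260,315:415,::-1]
cv2.imwrite('pics/k3.png',cv2.resize(b,None,fx=5,fy=5,interpolation=cv2.INTER_CUBIC)[:600])
E
```

```text
[-0.324  0.538  0.025  1.925 -0.02   0.679 -1.671] [0.49548206 0.10914026 0.40254778] [[0.983, 0.186, -0.0], [0.186, -0.983, -0.0], [-0.0, 0.0, -1.0]]
```

View pics/k3.png

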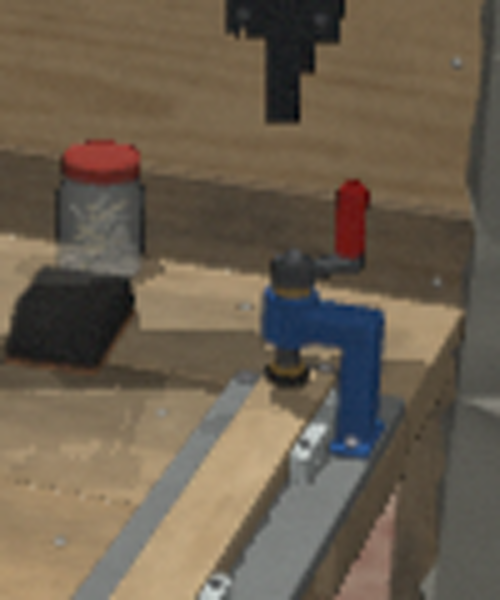

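Gripper is above the handle with the pads clear, and the yaw is 10.7° short. I'll correct that, move over the handle and descend.

Call:
play_rows --pt "100 0 0 0 0 0 5.4" --pt "100 0 0 0 0 0 5.3" --pt "100 0.022 0.001 0 0 0 0" --pt "100 0.0225 0.001 0 0 0 0" --pt "100 0 0 0 0 0 0"

```text
clock: 11.4
tool_pos: [0.5415, 0.1049, 0.4026]
eef_rot: [1.0, -0.003, 0.001, 0.0]
contact_force: [0.5, -0.1, -0.2]
opening: 1.001
finger_force: 0.0
```

Call:
play_rows --pt "100 0 0 0.04 0 0 0" --pt "100 0 0 0.03 0 0 0" --pt "100 0 0 0.009 0 0 0" --pt "100 0 0 0 0 0 0"

```text
clock: 11.9
tool_pos: [0.54, 0.1061, 0.3238]
eef_rot: [1.0, -0.001, -0.0, 0.0]
contact_force: [-0.2, -0.1, -0.5]
opening: 0.996
finger_force: 0.0
```

Call:
play_rows --pt "10 0 0 0 0 0 0" --pt "10 0 0 0 0 0 0" --pt "10 0 0 0 0 0 0" --pt "10 0 0 0 0 0 0" --pt "10 0 0 0 0 0 0" --pt "10 0 0 0 0 0 0" --pt "10 0 0 0 0 0 0" --pt "10 0 0 0 0 0 0" --grip_force 40

```text
clock: 12.9
tool_pos: [0.5404, 0.1093, 0.3238]
eef_rot: [1.0, 0.0, 0.0, -0.002]
contact_force: [0.1, 6.2, -0.3]
opening: 0.214
finger_force: 40.0
```

Call:
play_rows --pt "10 0 0 0 0 0 0" --pt "10 0 0 0 0 0 0" --pt "10 0 0 0 0 0 0"

```text
clock: 13.28
tool_pos: [0.5404, 0.1093, 0.3238]
eef_rot: [1.0, 0.0, 0.0, -0.002]
contact_force: [0.1, 6.2, -0.7]
opening: 0.212
finger_force: 40.0
```

```bash
cat > c.py <<'E'
import numpy as np
ax=np.array([.5106,.080])
def wp(t): return ax+.04*np.array([np.sin(t),np.cos(t)])
p=np.array([.540,.1063]); t=.79
for step,n in ((.15,8),(.15,4),*[(.1,4)]*15):
    rows=[]
    for i in range(n):
        t+=step; d=np.round(wp(t)-p,4); p=p+d; rows.append([10,float(d[0]),float(-d[1]),0,0,0,0])
    print(round(t,2),p.round(4),rows)
E
python3 c.py
```

```text
1.99 [0.5471 0.0637] [[10, 0.0029, 0.0027, 0, 0, 0, 0], [10, 0.0032, 0.0051, 0, 0, 0, 0], [10, 0.0023, 0.0055, 0, 0, 0, 0], [10, 0.0015, 0.0058, 0, 0, 0, 0], [10, 0.0007, 0.006, 0, 0, 0, 0], [10, -0.0003, 0.006, 0, 0, 0, 0], [10, -0.0011, 0.0058, 0, 0, 0, 0], [10, -0.0021, 0.0057, 0, 0, 0, 0]]
2.59 [0.5316 0.0459] [[10, -0.0028, 0.0053, 0, 0, 0, 0], [10, -0.0036, 0.0048, 0, 0, 0, 0], [10, -0.0043, 0.0042, 0, 0, 0, 0], [10, -0.0048, 0.0035, 0, 0, 0, 0]]
2.99 [0.5166 0.0405] [[10, -0.0035, 0.0019, 0, 0, 0, 0], [10, -0.0037, 0.0016, 0, 0, 0, 0], [10, -0.0038, 0.0011, 0, 0, 0, 0], [10, -0.004, 0.0008, 0, 0, 0, 0]]
3.39 [0.5008 0.0412] [[10, -0.0039, 0.0004, 0, 0, 0, 0], [10, -0.004, 0.0001, 0, 0, 0, 0], [10, -0.004, -0.0004, 0, 0, 0, 0], [10, -0.0039, -0.0008, 0, 0, 0, 0]]
3.79 [0.4864 0.0481] [[10, -0.0039, -0.0012, 0, 0, 0, 0], [10, -0.0036, -0.0016, 0, 0, 0, 0], [10, -0.0036, -0.0019, 0, 0, 0, 0], [10, -0.0033, -0.0022, 0, 0, 0, 0]]
4.19 [0.4759 0.06  ] [[10, -0.003, -0.0026, 0, 0, 0, 0], [10, -0.0028, -0.0029, 0, 0, 0, 0], [10, -0.0025, -0.0031, 0, 0, 0, 0], [10, -0.0022, -0.0033, 0,
[... 1065 characters left out ...]
10, 0.0034, 0.0021, 0, 0, 0, 0], [10, 0.0032, 0.0025, 0, 0, 0, 0]]
7.39 [0.5464 0.0979] [[10, 0.0029, 0.0027, 0, 0, 0, 0], [10, 0.0026, 0.003, 0, 0, 0, 0], [10, 0.0023, 0.0033, 0, 0, 0, 0], [10, 0.002, 0.0035, 0, 0, 0, 0]]
7.79 [0.5505 0.0826] [[10, 0.0016, 0.0037, 0, 0, 0, 0], [10, 0.0012, 0.0038, 0, 0, 0, 0], [10, 0.0009, 0.0039, 0, 0, 0, 0], [10, 0.0004, 0.0039, 0, 0, 0, 0]]
8.19 [0.5484 0.0668] [[10, 0.0001, 0.004, 0, 0, 0, 0], [10, -0.0004, 0.004, 0, 0, 0, 0], [10, -0.0007, 0.004, 0, 0, 0, 0], [10, -0.0011, 0.0038, 0, 0, 0, 0]]
8.59 [0.5402 0.0531] [[10, -0.0015, 0.0037, 0, 0, 0, 0], [10, -0.0019, 0.0035, 0, 0, 0, 0], [10, -0.0022, 0.0034, 0, 0, 0, 0], [10, -0.0026, 0.0031, 0, 0, 0, 0]]
```

Call:
play_rows --pt "10 0.0029 0.0027 0 0 0 0" --pt "10 0.0032 0.0051 0 0 0 0" --pt "10 0.0023 0.0055 0 0 0 0" --pt "10 0.0015 0.0058 0 0 0 0"

```text
clock: 13.78
tool_pos: [0.5504, 0.0914, 0.3238]
eef_rot: [1.0, 0.001, 0.001, -0.003]
contact_force: [0.1, 8.2, -1.3]
opening: 0.217
finger_force: 40.0
```

Call:
play_rows --pt "10 0.0007 0.006 0 0 0 0" --pt "10 -0.0003 0.006 0 0 0 0" --pt "10 -0.0011 0.0058 0 0 0 0" --pt "10 -0.0021 0.0057 0 0 0 0"

```text
clock: 14.28
tool_pos: [0.5487, 0.0672, 0.3239]
eef_rot: [1.0, 0.001, 0.002, -0.003]
contact_force: [4.2, 7.3, -3.8]
opening: 0.212
finger_force: 40.0
```

Call:
play_rows --pt "10 -0.0028 0.0053 0 0 0 0" --pt "10 -0.0036 0.0048 0 0 0 0" --pt "10 -0.0043 0.0042 0 0 0 0" --pt "10 -0.0048 0.0035 0 0 0 0"

```text
clock: 14.78
tool_pos: [0.5338, 0.0486, 0.3239]
eef_rot: [1.0, 0.0, 0.003, -0.002]
contact_force: [5.3, 6.6, -6.6]
opening: 0.218
finger_force: 40.0
```

Call:
play_rows --pt "10 -0.0035 0.0019 0 0 0 0" --pt "10 -0.0037 0.0016 0 0 0 0" --pt "10 -0.0038 0.0011 0 0 0 0" --pt "10 -0.004 0.0008 0 0 0 0"

```text
clock: 15.28
tool_pos: [0.5194, 0.0426, 0.3239]
eef_rot: [1.0, 0.0, 0.004, -0.001]
contact_force: [7.8, 5.1, -8.0]
opening: 0.214
finger_force: 40.0
```

Call:
play_rows --pt "10 -0.0039 0.0004 0 0 0 0" --pt "10 -0.004 0.0001 0 0 0 0" --pt "10 -0.004 -0.0004 0 0 0 0" --pt "10 -0.0039 -0.0008 0 0 0 0"

```text
clock: 15.78
tool_pos: [0.504, 0.0424, 0.3239]
eef_rot: [1.0, -0.001, 0.005, -0.001]
contact_force: [8.4, 1.3, -9.5]
opening: 0.214
finger_force: 40.0
```

Call:
play_rows --pt "10 -0.0039 -0.0012 0 0 0 0" --pt "10 -0.0036 -0.0016 0 0 0 0" --pt "10 -0.0036 -0.0019 0 0 0 0" --pt "10 -0.0033 -0.0022 0 0 0 0"

```text
clock: 16.27
tool_pos: [0.4896, 0.0481, 0.3239]
eef_rot: [1.0, -0.001, 0.004, 0.0]
contact_force: [7.8, -1.5, -9.3]
opening: 0.21
finger_force: 40.0
```

Call:
play_rows --pt "10 -0.003 -0.0026 0 0 0 0" --pt "10 -0.0028 -0.0029 0 0 0 0" --pt "10 -0.0025 -0.0031 0 0 0 0" --pt "10 -0.0022 -0.0033 0 0 0 0"

```text
clock: 16.77
tool_pos: [0.4786, 0.0588, 0.3238]
eef_rot: [1.0, -0.002, 0.003, 0.001]
contact_force: [6.8, -4.5, -6.4]
opening: 0.212
finger_force: 40.0
```

Call:
play_rows --pt "10 -0.0018 -0.0036 0 0 0 0" --pt "10 -0.0014 -0.0037 0 0 0 0" --pt "10 -0.0011 -0.0039 0 0 0 0" --pt "10 -0.0007 -0.0039 0 0 0 0"

```text
clock: 17.27
tool_pos: [0.4726, 0.0731, 0.3238]
eef_rot: [1.0, -0.003, 0.002, 0.002]
contact_force: [3.9, -7.5, -2.5]
opening: 0.214
finger_force: 40.0
```

Call:
play_rows --pt "10 -0.0003 -0.004 0 0 0 0" --pt "10 0.0001 -0.004 0 0 0 0" --pt "10 0.0005 -0.004 0 0 0 0" --pt "10 0.0009 -0.0039 0 0 0 0"

```text
clock: 17.77
tool_pos: [0.4724, 0.088, 0.3237]
eef_rot: [1.0, -0.003, -0.0, 0.003]
contact_force: [0.4, -8.8, 1.4]
opening: 0.213
finger_force: 40.0
```

Call:
play_rows --pt "10 0.0013 -0.0037 0 0 0 0" --pt "10 0.0017 -0.0037 0 0 0 0" --pt "10 0.002 -0.0034 0 0 0 0" --pt "10 0.0023 -0.0033 0 0 0 0"

```text
clock: 18.27
tool_pos: [0.4777, 0.1017, 0.3235]
eef_rot: [1.0, -0.003, -0.004, 0.003]
contact_force: [-5.3, -8.9, 7.5]
opening: 0.216
finger_force: 40.0
```

Call:
play_rows --pt "10 0.0027 -0.003 0 0 0 0" --pt "10 0.0029 -0.0027 0 0 0 0" --pt "10 0.0032 -0.0024 0 0 0 0" --pt "10 0.0035 -0.002 0 0 0 0"

```text
clock: 18.77
tool_pos: [0.4878, 0.1129, 0.3234]
eef_rot: [1.0, -0.002, -0.007, 0.003]
contact_force: [-12.7, -4.6, 13.6]
opening: 0.213
finger_force: 40.0
```

Call:
play_rows --pt "10 0 0 0 0 0 0" --pt "10 -0.002 0.001 0 0 0 0" --pt "10 -0.0015 0.001 0 0 0 0" --pt "10 0 0 0 0 0 0"

```text
clock: 19.27
tool_pos: [0.4868, 0.1127, 0.3236]
eef_rot: [1.0, -0.001, -0.003, 0.001]
contact_force: [-5.8, -2.0, 7.0]
opening: 0.216
finger_force: 40.0
```

Call:
play_rows --pt "40 0 0 0 0 0 0" --pt "40 0 0 0 0 0 0" --pt "40 0 0 0 0 0 0" --pt "40 0 0 -0.02 0 0 0" --pt "40 0 0 -0.03 0 0 0" --pt "40 0 0 -0.04 0 0 0" --pt "40 0 0 0 0 0 0" --pt "40 0 0 0 0 0 0"

```text
clock: 20.27
tool_pos: [0.4883, 0.1136, 0.4133]
eef_rot: [1.0, -0.001, -0.0, 0.0]
contact_force: [0.0, 0.7, -0.2]
opening: 0.4
finger_force: 0.0
```

```bash
python3 - <<'E'
from h import *
im=snap('top');x=masktop('top','rail_mid',.04);print(x and x[:2])
b=snap('side')[140:285,315:415,::-1]
cv2.imwrite('pics/k4.png',cv2.resize(b,None,fx=4,fy=4,interpolation=cv2.INTER_CUBIC))
s=status.get_state();print(s['tool_pos'],s['contact_force'],s['clock'])
E
```

```text
(0.81, ((510.1224060058594, -45.402740478515625), (50.35975646972656, 325.35211181640625), 0.9404361248016357))
[0.48818963 0.11352123 0.41265135] [-0.94835304  0.37963212 -0.50609193] 20.425
```

View pics/k4.png

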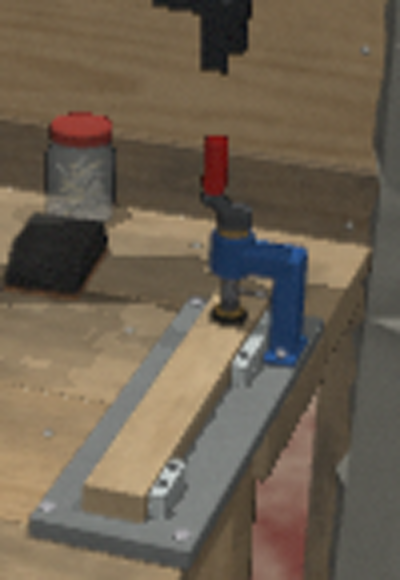

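The foot is down on the rail, the rail sits against the fence, the handle is free and the bystanders haven't moved.

```bash
python3 -c "
from plant import r
print(r.finish_job())"
```

```text
the job is handed in; nothing more can be done
None
```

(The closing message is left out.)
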